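# Take the locked battery pack off the vapour meter and put it on charge

### The arm

A 7-joint arm with a two-finger parallel gripper is mounted at the origin on the work surface. World frame = base frame: x ahead of the robot, y to its left, z up, the work surface at z = 0. Lengths are in m, angles in rad, forces in N, time in s.
With the tool pointing down it reaches from about 0.4 to 0.85 m from the base axis. Payload 4.4 kg.
Tool frame: the origin (TCP) lies midway between the tips of the shut fingers; the grasp point (between the pads) lies 19 mm behind it; y points along the fingers, x is the direction in which the jaws open and shut, and the axes are right-handed (so a half turn about y gives the same grasp; the last joint's range is limited). The gripper opens to 94 mm and grips with 3 to 60 N. Pads are 16 mm wide; open, the fingers measure 119 mm over their backs; the gripper's body (75 mm by 177 mm) begins 78 mm behind the grasp point.
Start: joints at [-1.266, 0.628, 0.038, 1.517, -0.027, 0.996, -0.02], TCP at [0.236, 0.606, 0.205] pointing down, gripper open.
Joint ranges: [-3.06, 3.06], [-0.37, 2.12], [-1.25, 1.32], [0.18, 2.47], [-1.1, 4.24], [0.23, 1.98], [-2.94, 2.94]. Speed limits (rad/s): [2.57, 2.57, 3.14, 3.14, 3.14, 3.14, 3.14].

### API

Orientations are given as a 3x3 rotation matrix whose columns are the frame's x, y, z axes.
In Python, from plant import * gives the robot as it stands. The module is installed in compiled form; this text tells all that it offers.
- The arm moves only by the tool servo_tool, never from a script. Its argument "rows" is a list of rows, each an object of numbers: "tx", "ty", "tz": the shift along the world's x, y, z in mm; "twist": the turn about the world's z in degrees. A call has 1 to 8 rows; each row is the pose to reach, as a shift and turn from the pose commanded when the call began; what a row does not reach only later rows make up. A row lasts 1/10 s, in which the tool goes at most 50 mm and 8.59 degrees, less where a joint would pass 70% of its speed; a pose out of reach is approached as far as the arm can. A call with a gripper value outside its range is refused whole. "hand" is the finger opening in mm, from 0 to 94, set as the call begins (left out, the last holds). The fingers move at their own pace and stop on an object; the grip force is fixed at half the most. Time passes only in rows, so rows that repeat a pose let the fingers close. It gives the time, the measured TCP pose, the force and the opening at its end, in the units of the state.
- read_state(): the state, without advancing time (a new reading comes with each control period).
- get_image(name): name is "side" or "top"; returns a dict with "pixels" (480x640x3 uint8, blue, green, red), "fov_y" (degrees; the focal length in pixels is half the picture's height over the tangent of half this angle, whatever the lens; pixels are square), "cx", "cy" (the principal point, pixels), "k1" (the pictures are not rectified: a ray, as slopes to the right and down, at radius r is drawn at 1 + k1 r^2 times it, then the intrinsics apply), "extrinsics" (4x4, takes a point from world to camera coordinates). Camera axes: x right, y down, z forward; pixel columns grow to the right and rows downward; lengths in m; the calibration is good to about 2 mm. A picture is of the moment at which its call begins. There is no depth.
- finish_job(): hands the job in, once; it reports no verdict.
The state is a dict: "t": time; "qpos": joint angles; "qvel": joint speeds; "joint_torque": joint torques, N m; "tool_pos": TCP position; "orientation": TCP orientation; "ft_force": force on the tool from outside, world axes, zero at the start; "ft_torque": the same for the moment, N m; "finger_gap": finger opening in m.
Only numpy, scipy, OpenCV 4.12 (cv2) and the standard library are available. Lean on these libraries where they do the work, as an engineer would, in place of code of your own. Each camera call takes 0.05 s, during which the arm holds its last target. There are 200 camera calls.

### The job

Put the vapour meter's battery on charge: with the pin tool from the rack, hold the pack's recessed catch down and push the pack along the meter's back, away from the sensor head, to its stop, then stand the tool back in its hole. Lower the pack into the charger's well, contact end towards the lamps, letting go only when it is right down; the meter leaves fingers room only at the pack's sides and the charger only at its ends, so set it on the bench in between to change your grip. Leave the beaker and bottles where they are.

Things in the scene. Friction and masses are not known exactly. Their poses are not given: they have to be found in the camera images.
- meter: Portable vapour meter, fixed, lying on its face: off-white, dark corner bumpers, 172 mm long (x), 84 wide (y). Origin: centre of its underside, z up. Its back is a shelf 26 mm above the bench between two full-width blocks: the sensor head (round grille, two steel sockets) at x = +15 to +86 mm, top 54 mm above the bench, and the tail block at x = -86 to -61 mm, top 50 mm. The pack sits between.
- saddle_home (a point): Where the locked pack's origin sits: meter x = -16, y = 0, z = 26 mm (on the shelf), axes as the meter's, contact end to the head. With its catch held down the pack slides 15 mm towards meter -x, then meets the tail block. Beside it stand two low steel hooks a side (30 to 34 mm from the middle, 9.5 mm high, lips over the pack's tabs) and, near the head, a steel keeper a side, 26 mm high.
- pack: Battery pack: mid-grey block 60 mm long (x), 46 wide (y), 36 high, 0.16 to 0.26 kg; label on top, catch recess near the contact end. Origin: centre of its underside, z up. +x: contact end (brass strips). At the sides' foot tabs 4 mm high make it 56 mm wide at x = -23 and +9; the catch's teeth stick out 6 mm at x = +20. After 12 mm of slide it is clear of the hooks and lifts straight up.
- catch_mouth (a point): Centre of the mouth of the catch's recess, a round hole 9 mm across in the pack's top, at x = +20, y = 0, z = 36 mm of the pack (62 mm above the bench at the start). The catch's steel button, 8 mm across, lies 4 mm below the mouth.
- catch (a joint): How far the catch's button is pressed, m: 0 at rest, 0.0055 at its stop. Spring: 2 N at rest, 5 N fully down. The pack can slide only while it is pressed more than 3.5 mm, and it must stay so through the first 12 mm of the slide; beyond that it may spring up.
- tool: Pin tool, 70 g, 115 mm long, standing pin down in the rack's end hole. Origin: tip of the pin; z up towards the handle. Steel pin 4 mm thick up to 30 mm, shank 8 mm thick to 48, collar 24 mm across to 53, square metal handle 16 x 16 mm from 53 to 115 mm, flats along the tool's x and y. In the rack: tip 12 mm above the bench, collar on the rack's top, axes as the rack's.
- rack: Pine tube rack, fixed, 200 mm long (x), 50 wide (y), 60 high. Origin: centre of its underside, z up. Three stoppered glass tubes, fixed, stand at x = 0, 35 and 70 mm, up to 123 mm above the bench.
- rack_hole (a point): Centre of the mouth of the tool's hole, 13 mm across and 52 mm deep, in the rack's top (60 mm above the bench) at x = -70 mm, y = 0 of the rack.
- charger: Desk charger, fixed, off-white, 150 mm long (x from -58 to +92 mm), 92 wide (y). Origin: on the bench under the middle of its well, z up. A dark strip with two small lamps, 28 mm above the bench, lies across its +x end, 70 to 90 mm from the well's middle. The pack goes in with its length along x, contact end at +x, towards the lamps.
- well_floor (a point): Middle of the well's flat floor, 14 mm above the bench. The well is 64 mm long (charger x) and 60 wide. Cheeks along both long sides rise 36 mm above the floor, as high as the pack, the top 10 mm flaring out by 5. Each end has two corner posts with a cut-out 38 mm wide between them for fingers.
- beaker: Glass beaker, 68 mm across, 85 high, beyond the meter. Origin: centre of its foot.
- reagent: Amber glass jar with a black cap, 60 mm across, 105 high. Origin: centre of its foot.
- dropper: Small white plastic bottle, 40 mm across, 85 high. Origin: centre of its foot.
Not all that is in view belongs to the job. Leave any green or turquoise look-alike of the pack alone.

How it is judged:
By the outcome, as a careful person would: the job done as asked, in the order asked, and still so for the second after the job is handed in, with the robot touching nothing.
It also fails if it takes over 72 s, if anything falls off the work surface, if the arm or the gripper's body presses on something with over 40 N, if the wrist force passes 120 N, or if a joint passes its speed limit or range.

## Working session

There is one attempt and no reset: what is moved stays moved. The work goes in short steps, Python scripts to look and compute and a tool call to move; the robot and the scene stay as the last step left them, time stands still between calls to the robot, and variables do not carry over. Pictures are saved under pics/ and viewed, about 8 in all and at most 12, crops included, and the job is handed in when it is done.

Besides the shell and the picture viewer there is one more tool, called after ">>>" as name(argument=value, ...), one argument or row to a line, values as JSON. servo_tool: Moves the arm, as the interface text tells. Its arguments: {"type":"object","properties":{"rows":{"type":"array"},"hand":{"type":"number"}},"required":["rows"]}

```bash
mkdir -p pics; cat > h.py <<'E'
from plant import *
import numpy as np, cv2
def K(d):
    f=240/np.tan(np.radians(d["fov_y"])/2)
    return np.array([[f,0,d["cx"]],[0,f,d["cy"]],[0,0,1]])
def D(d): return np.array([d["k1"],0,0,0,0.])
def ray(d,uv):
    p=cv2.undistortPoints(np.array([[uv]],float),K(d),D(d))[0,0]
    E=np.array(d["extrinsics"]);R,t=E[:3,:3],E[:3,3]
    return -R.T@t, R.T@np.array([p[0],p[1],1])
def atz(d,uv,z):
    o,r=ray(d,uv); return o+r*(z-o[2])/r[2]
def proj(d,P):
    E=np.array(d["extrinsics"])
    return cv2.projectPoints(np.atleast_2d(P).astype(float),cv2.Rodrigues(E[:3,:3])[0],E[:3,3],K(d),D(d))[0][:,0]
def grab(n,save=None):
    d=get_image(n); d["pixels"]=np.array(d["pixels"])
    if save: cv2.imwrite(f"pics/{save}.png",d["pixels"]); np.save(f"pics/{save}.npy",d,allow_pickle=True)
    return d
def load(s): return np.load(f"pics/{s}.npy",allow_pickle=True).item()
def crop(d,x0,y0,x1,y1,s,name): cv2.imwrite(f"pics/{name}.png",cv2.resize(d["pixels"][y0:y1,x0:x1],None,fx=s,fy=s,interpolation=cv2.INTER_CUBIC))
E
python3 -c "
from h import *
for n in('top','side'):
    d=grab(n,n+'0'); print(n,d['fov_y'],d['cx'],d['cy'],d['k1'],ray(d,(320,240)))
s=read_state();print(s['t'],s['tool_pos'],s['orientation'],s['finger_gap'])"
```

```text
top 49.96570371677466 307.2599732401604 235.28788914636016 0.019819698552797905 (array([0.48543865, 0.01072569, 0.95098903]), array([ 0.1156423 , -0.03761267, -0.99292879]))
side 47.48706230823421 316.9461725539974 231.36767168844116 -0.06031952906883502 (array([ 0.21384077, -0.88810346,  0.69370282]), array([ 0.35118407,  0.76049786, -0.54643793]))
0.1 [0.23531238 0.60527252 0.20466394] [[ 3.62358018e-01 -5.95120650e-04 -9.32038793e-01]
 [ 9.32037446e-01 -1.58506429e-03  3.62358507e-01]
 [-1.69298843e-03 -9.99998567e-01 -1.96860235e-05]] 0.09367430708944557
```

View pics/top0.png

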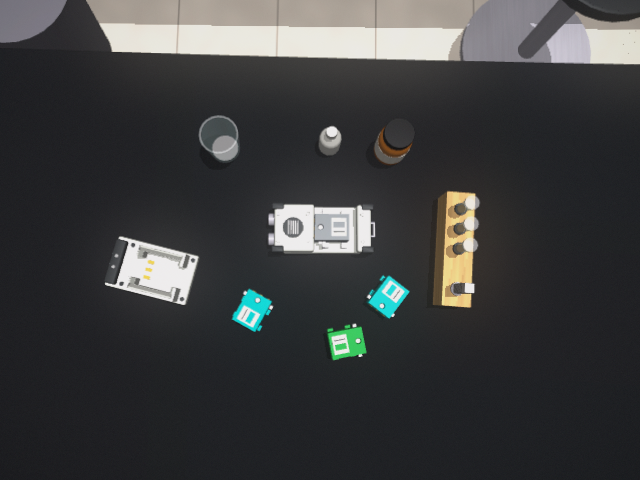

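View pics/side0.png

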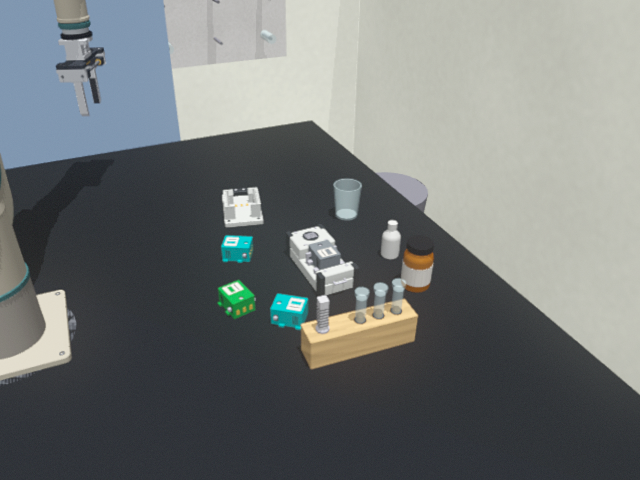

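The top view shows the meter at (322,229), with the head and grille at (293,227) and the grey pack at (331,227). The charger is at (155,270) with its lamps at the left (115,262), and the rack is at (456,250) with the tool at (462,288).
Candidates for the pack are grey (331,227), turquoise (253,310), turquoise (388,297) and green (347,342). I choose the grey one on the meter and check it in a close crop.

```bash
python3 -c "
from h import *
d=load('top0');p=d['pixels']
r=lambda x0,y0,x1,y1,s:cv2.resize(p[y0:y1,x0:x1],None,fx=s,fy=s,interpolation=cv2.INTER_CUBIC)
a=r(262,195,382,263,5);  # 600x340
b=r(100,232,205,308,2.4); # 252x182
c=r(425,185,485,310,2.4)
W=np.zeros((600,800,3),np.uint8)
W[:a.shape[0],:a.shape[1]]=a
b=r(100,232,205,308,3.3);W[342:342+b.shape[0],:b.shape[1]]=b
c=r(425,185,485,310,3.3);c=c[:,:198];W[180:180+c.shape[0],602:602+c.shape[1]]=c
e=load('side0')['pixels'][220:300,280:365];e=cv2.resize(e,None,fx=2.9,fy=2.9,interpolation=cv2.INTER_CUBIC);W[345:345+e.shape[0],350:350+e.shape[1]]=e
cv2.imwrite('pics/c1.png',W)"
```

```text
(no output)
```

View pics/c1.png

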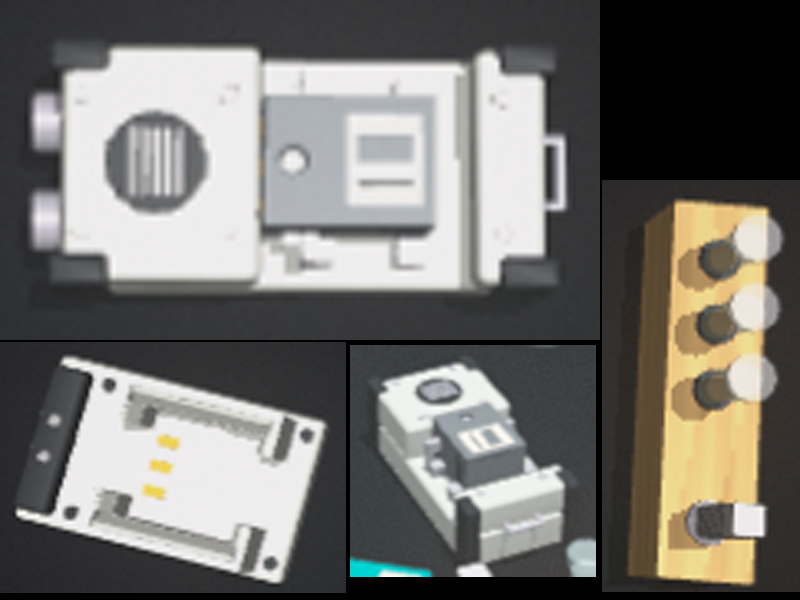

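The crop confirms the choice: grey pack with the recess at crop (293,160), on the head side, locked against the head. The charger deck's corners are clear, with the lamps at the left. Next I fit the poses.

```bash
cat > fit.py <<'E'
from h import *
from scipy.optimize import least_squares
d=load('top0')
def fit(name,mod,px,g):
    mod=np.array(mod,float)/1000;px=np.array(px,float)
    def W(v):
        c,s=np.cos(v[2]),np.sin(v[2]);m=mod.copy()
        m[:,0]=v[0]+c*mod[:,0]-s*mod[:,1];m[:,1]=v[1]+s*mod[:,0]+c*mod[:,1];return m
    r=least_squares(lambda v:(proj(d,W(v))-px).ravel(),g,loss='soft_l1')
    print(name,np.round(r.x[:2]*1000,1),'yaw',round(np.degrees(r.x[2]),2),'res px',np.round((proj(d,W(r.x))-px),1).tolist());return r.x
A=lambda l:[(262+x/5,195+y/5) for x,y in l]
B=lambda l:[(100+x/3.3,232+(y-342)/3.3) for x,y in l]
C=lambda l:[(425+(x-602)/3.3,185+(y-180)/3.3) for x,y in l]
h=np.pi/2
# image up=+x world, image left=+y
fit('pack',[(30,-23,36+26),(-30,-23,62),(-30,23,62),(30,23,62),(20,0,59)],A([(263,95),(437,96),(434,229),(263,228),(293,160)]),[.5,0,h])
fit('meter',[(86,0,54),(15,42,54),(15,-42,54),(-16+20,0,59)],A([(64,160),(260,282),(260,47),(293,160)]),[.5,0,h])
fit('charger14',[(92,-46,14),(-58,-46,14),(-58,46,14),(92,46,14)],B([(63,357),(326,424),(281,583),(16,513)]),[.4,.25,1.3])
fit('rack',[(100,25,60),(100,-25,60),(-100,-25,60),(-100,25,60)],C([(672,201),(768,208),(753,583),(655,577)]),[.48,-.25,0])
print('tooltop',atz(d,C([(749,520)])[0],.127),'lamps',[atz(d,q,.028) for q in B([(53,420),(43,456)])])
for a in B([(167,441),(160,466),(153,491)]): print('contact',atz(d,a,.014))
for y in (-.07,): pass
E
python3 fit.py
```

```text
pack [611.7 -43.4] yaw 90.4 res px [[0.2, 0.0], [-0.3, 0.3], [0.3, -0.2], [-0.0, -0.5], [-0.2, 0.4]]
meter [611.9 -27.9] yaw 90.6 res px [[-0.9, 0.2], [0.2, -0.1], [0.5, -0.4], [0.1, 0.2]]
charger14 [529.4 261.4] yaw 76.71 res px [[0.3, -0.9], [0.4, -0.8], [-0.1, 0.6], [-0.6, 1.1]]
rack [ 579.1 -264.3] yaw -3.44 res px [[0.4, -0.1], [-0.5, -0.0], [-0.3, 0.3], [0.4, -0.2]]
tooltop [ 0.50900914 -0.2603669   0.127     ] lamps [array([0.55767294, 0.33899315, 0.028     ]), array([0.538151  , 0.34306527, 0.028     ])]
contact [0.54840064 0.2813576  0.014     ]
contact [0.53464101 0.28438617 0.014     ]
contact [0.52093582 0.28740031 0.014     ]
```

The fits agree: catch about (611.6,-23.4), tool (509.1,-260.2) from both rack and tool top, charger well (529,261) at yaw ~77°. Moving towards the tool now.

>>> servo_tool(
  rows=[
    {"tx": 290,"ty": -460,"twist": 17.8},
    {"tx": 290,"ty": -460,"twist": 17.8},
    {"tx": 290,"ty": -460,"twist": 17.8},
    {"tx": 290,"ty": -460,"twist": 17.8},
    {"tx": 290,"ty": -460,"twist": 17.8},
    {"tx": 290,"ty": -460,"twist": 17.8},
    {"tx": 290,"ty": -460,"twist": 17.8},
    {"tx": 290,"ty": -460,"twist": 17.8},
  ],
  hand=60,
)

```text
schema error: expected keys tx, ty, tz, twist
```

>>> servo_tool(
  rows=[
    {"tx": 290,"ty": -460,"tz": 0,"twist": 17.8},
    {"tx": 290,"ty": -460,"tz": 0,"twist": 17.8},
    {"tx": 290,"ty": -460,"tz": 0,"twist": 17.8},
    {"tx": 290,"ty": -460,"tz": 0,"twist": 17.8},
    {"tx": 290,"ty": -460,"tz": 0,"twist": 17.8},
    {"tx": 290,"ty": -460,"tz": 0,"twist": 17.8},
    {"tx": 290,"ty": -460,"tz": 0,"twist": 17.8},
    {"tx": 290,"ty": -460,"tz": 0,"twist": 17.8},
  ],
  hand=60,
)

```text
t: 0.9
tool_pos: [0.4494, 0.2655, 0.2053]
orientation: [[0.06, -0.0, -0.998], [0.998, -0.0, 0.06], [-0.0, -1.0, 0.0]]
ft_force: [0.0, 0.5, 0.2]
finger_gap: 0.0601
```

>>> servo_tool(
  rows=[
    {"tx": 60,"ty": -525,"tz": 0,"twist": 0},
    {"tx": 60,"ty": -525,"tz": 0,"twist": 0},
    {"tx": 60,"ty": -525,"tz": 0,"twist": 0},
    {"tx": 60,"ty": -525,"tz": 0,"twist": 0},
    {"tx": 60,"ty": -525,"tz": 0,"twist": 0},
    {"tx": 60,"ty": -525,"tz": 0,"twist": 0},
    {"tx": 60,"ty": -525,"tz": 0,"twist": 0},
    {"tx": 60,"ty": -525,"tz": 0,"twist": 0},
  ],
)

```text
t: 1.7
tool_pos: [0.494, -0.1319, 0.2054]
orientation: [[0.06, -0.0, -0.998], [0.998, 0.0, 0.06], [0.0, -1.0, 0.0]]
ft_force: [1.0, 0.5, 0.3]
finger_gap: 0.06
```

>>> servo_tool(
  rows=[
    {"tx": 15,"ty": -128,"tz": 0,"twist": 0},
    {"tx": 15,"ty": -128,"tz": 0,"twist": 0},
    {"tx": 15,"ty": -128,"tz": 0,"twist": 0},
    {"tx": 15,"ty": -128,"tz": 0,"twist": 0},
    {"tx": 15,"ty": -128,"tz": 0,"twist": 0},
  ],
)

```text
t: 2.2
tool_pos: [0.5087, -0.2579, 0.2049]
orientation: [[0.061, -0.001, -0.998], [0.998, 0.001, 0.061], [0.001, -1.0, 0.001]]
ft_force: [-0.2, 0.9, -0.7]
finger_gap: 0.0597
```

```bash
python3 -c "
from h import *
s=read_state();print(s['tool_pos'])
d=grab('side','side1')
p=d['pixels'];cv2.imwrite('pics/side1c.png',cv2.resize(p[190:370,230:430],None,fx=3.2,fy=3.2,interpolation=cv2.INTER_CUBIC))
t=grab('top','top1')
b=np.asarray(t['pixels'])[220:320,90:210];c=np.asarray(t['pixels'])[160:340,400:540]
"
```

```text
[ 0.50873499 -0.25790364  0.20489082]
```

View pics/side1c.png

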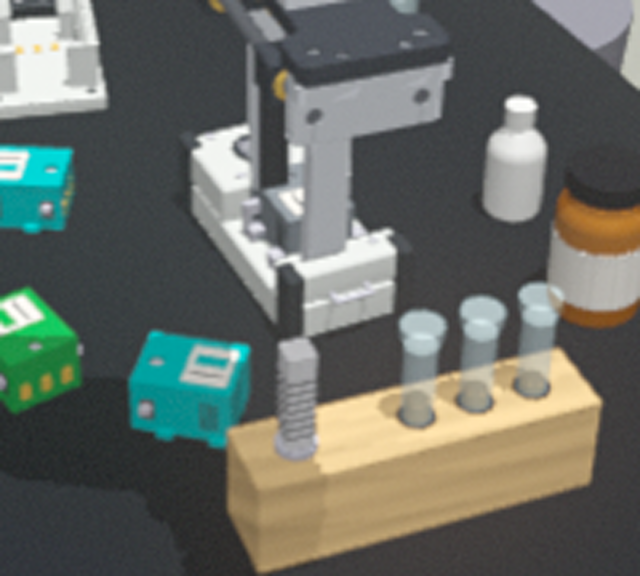

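The side crop shows the open gripper above the tool. The tool's collar is at crop (296,445) and its handle top at (298,345); the dark bar just above it is the meter's bumper. A quick cross-check of the tool position with the side camera:

```bash
python3 -c "
from h import *
d=load('side0')
f=lambda P:np.round((proj(d,np.array(P)/1000)-[230,190])*3.2).tolist()
print('tool',f([[509.1,-260.2,127],[509.1,-260.2,62]]))
print('rack',f([[579.1-100,-264.3+6-25,60],[579.1-100,-264.3+6+25,60]]))
c=np.cos(np.radians(90.4));s=np.sin(np.radians(90.4))
f2=lambda P:np.round(proj(d,np.array(P)/1000),1).tolist()
print('pack',f2([[611.6+dx,-43.4+dy,62] for dx,dy in((-23,30),(-23,-30),(23,-30),(23,30))]),'mouth',f2([[611.6,-23.4,60]]))
cv2.imwrite('pics/s2.png',cv2.resize(d['pixels'][215:300,280:370],None,fx=6,fy=6,interpolation=cv2.INTER_CUBIC))
"
```

```text
tool [[295.0, 348.0], [294.0, 443.0]]
rack [[259.0, 490.0], [222.0, 430.0]]
pack [[307.3, 244.3], [319.1, 259.5], [339.7, 254.3], [327.2, 239.5]] mouth [[319.3, 245.1]]
```

View pics/s2.png

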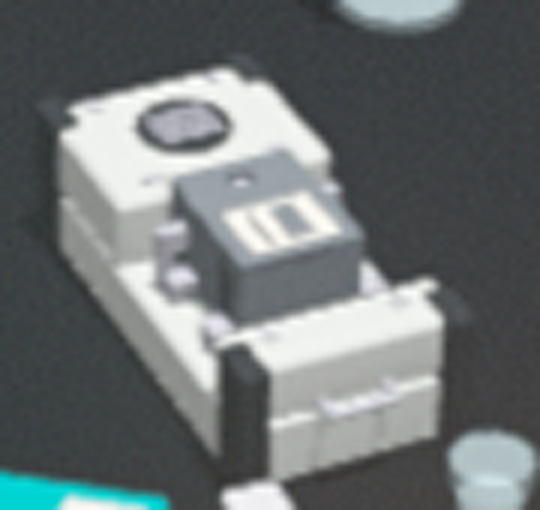

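Pack and tool project within about 1 px in the side view (mouth seen at (320,245), predicted (319,245)), with the same small bias on both. Lowering onto the handle.

>>> servo_tool(
  rows=[
    {"tx": 0,"ty": 0,"tz": -60,"twist": 0},
    {"tx": 0,"ty": 0,"tz": -60,"twist": 0},
    {"tx": 0,"ty": 0,"tz": -90,"twist": 0},
    {"tx": 0,"ty": 0,"tz": -117,"twist": 0},
    {"tx": 0,"ty": 0,"tz": -117,"twist": 0},
    {"tx": 0,"ty": 0,"tz": -117,"twist": 0},
  ],
  hand=50,
)

```text
t: 2.9
tool_pos: [0.5096, -0.2572, 0.0892]
orientation: [[0.059, -0.0, -0.998], [0.998, 0.0, 0.059], [0.0, -1.0, 0.0]]
ft_force: [0.5, 0.6, 0.3]
finger_gap: 0.0499
```

>>> servo_tool(
  rows=[
    {"tx": -0.5,"ty": -3,"tz": -1,"twist": 0},
    {"tx": -0.5,"ty": -3,"tz": -1,"twist": 0},
  ],
)

```text
t: 3.1
tool_pos: [0.5096, -0.2619, 0.089]
orientation: [[0.061, 0.002, -0.998], [0.998, -0.001, 0.061], [-0.001, -1.0, -0.002]]
ft_force: [-0.5, -0.4, -1.1]
finger_gap: 0.0495
```

>>> servo_tool(
  rows=[
    {"tx": 0,"ty": 0,"tz": 0,"twist": 0},
    {"tx": 0,"ty": 0,"tz": 0,"twist": 0},
    {"tx": 0,"ty": 0,"tz": 0,"twist": 0},
    {"tx": 0,"ty": 0,"tz": 0,"twist": 0},
    {"tx": 0,"ty": 0,"tz": 0,"twist": 0},
    {"tx": 0,"ty": 0,"tz": 0,"twist": 0},
  ],
  hand=5,
)

```text
t: 3.7
tool_pos: [0.5087, -0.2609, 0.0875]
orientation: [[0.06, -0.0, -0.998], [0.998, 0.0, 0.06], [0.0, -1.0, 0.0]]
ft_force: [-0.6, 0.2, 0.5]
finger_gap: 0.0158
```

>>> servo_tool(
  rows=[
    {"tx": 0,"ty": 0,"tz": 20,"twist": 0},
    {"tx": 0,"ty": 0,"tz": 50,"twist": 0},
    {"tx": 0,"ty": 0,"tz": 85,"twist": 0},
    {"tx": 0,"ty": 0,"tz": 85,"twist": 0},
    {"tx": 20,"ty": 45,"tz": 85,"twist": 0},
    {"tx": 40,"ty": 90,"tz": 85,"twist": 0},
    {"tx": 60,"ty": 135,"tz": 85,"twist": 0},
    {"tx": 80,"ty": 180,"tz": 85,"twist": 0},
  ],
)

```text
t: 4.5
tool_pos: [0.5887, -0.0792, 0.1716]
orientation: [[0.061, -0.001, -0.998], [0.998, 0.0, 0.061], [0.0, -1.0, 0.001]]
ft_force: [0.9, -0.4, -1.7]
finger_gap: 0.0161
```

>>> servo_tool(
  rows=[
    {"tx": 23,"ty": 57,"tz": -10,"twist": 0},
    {"tx": 23,"ty": 57,"tz": -15,"twist": 0},
    {"tx": 23,"ty": 57,"tz": -20,"twist": 0},
    {"tx": 23,"ty": 57,"tz": -20,"twist": 0},
  ],
)

```text
t: 4.9
tool_pos: [0.6101, -0.0258, 0.1509]
orientation: [[0.061, -0.004, -0.998], [0.998, -0.002, 0.061], [-0.002, -1.0, 0.003]]
ft_force: [-1.4, -1.0, -0.6]
finger_gap: 0.0158
```

```bash
python3 -c "
from h import *
s=read_state();print(s['tool_pos'],s['ft_force'],s['finger_gap'])
d=grab('side','side2');t=grab('top','top2')
tip=s['tool_pos']-[0,0,.0757]
for e in(d,t): print('tip pred',proj(e,tip),'mouth pred',proj(e,[.6116,-.0234,.062]))
r=lambda p,x0,y0,x1,y1,f:cv2.resize(p[y0:y1,x0:x1],None,fx=f,fy=f,interpolation=cv2.INTER_CUBIC)
a=r(d['pixels'],285,205,345,280,8);b=r(t['pixels'],300,205,340,280,8)
cv2.imwrite('pics/c3.png',np.hstack([a,b]))
"
```

```text
[ 0.61010929 -0.02582993  0.15093713] [-1.40408055 -0.97631199 -0.5502003 ] 0.015810155491699233
tip pred [[319.16589377 239.7568676 ]] mouth pred [[319.27766439 244.31852006]]
tip pred [[322.16644043 226.92843749]] mouth pred [[320.45371386 227.11767066]]
```

View pics/c3.png

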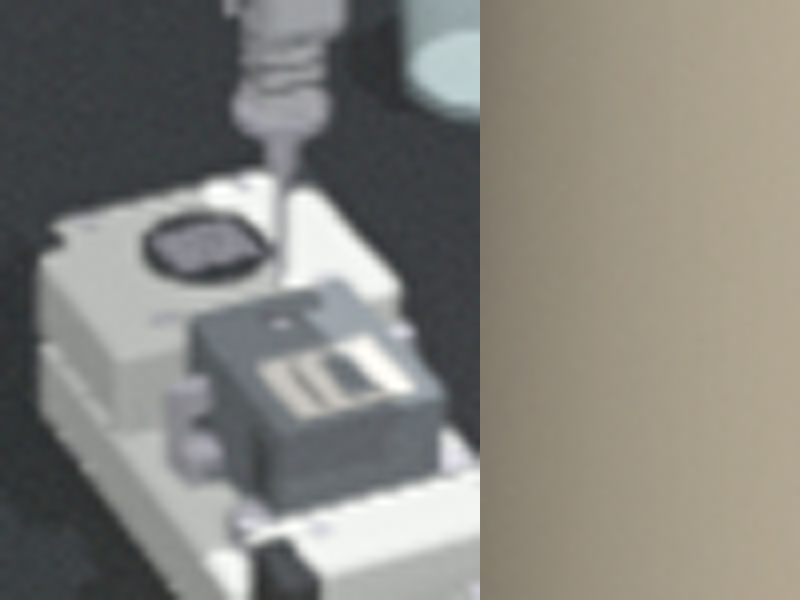

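The tip is at (320.1,240.4) in the side picture, and the recess at (320.3,245.4). With the shared +0.9 px bias both match the predictions, so (611.6,-23.4) stands for the mouth. Centring, then lowering.

>>> servo_tool(
  rows=[
    {"tx": 1.5,"ty": 2,"tz": -4,"twist": 0},
    {"tx": 1.5,"ty": 2,"tz": -8,"twist": 0},
    {"tx": 1.5,"ty": 2,"tz": -9,"twist": 0},
    {"tx": 1.5,"ty": 2,"tz": -9,"twist": 0},
  ],
)

```text
t: 5.4
tool_pos: [0.613, -0.0223, 0.1433]
orientation: [[0.061, -0.001, -0.998], [0.998, -0.0, 0.061], [-0.0, -1.0, 0.001]]
ft_force: [0.7, -0.4, 0.6]
finger_gap: 0.0154
```

>>> servo_tool(
  rows=[
    {"tx": -1,"ty": -0.8,"tz": -3,"twist": 0},
    {"tx": -1,"ty": -0.8,"tz": -3,"twist": 0},
    {"tx": -1,"ty": -0.8,"tz": -3,"twist": 0},
  ],
)

```text
t: 5.7
tool_pos: [0.6122, -0.0228, 0.1405]
orientation: [[0.06, -0.0, -0.998], [0.998, -0.0, 0.06], [-0.0, -1.0, 0.0]]
ft_force: [0.0, 0.3, -1.6]
finger_gap: 0.0157
```

```bash
python3 -c "
from h import *
L=[]
for i in range(4):
    get_image('side');L.append(read_state()['tool_pos'])
print(np.round(L,4))"
```

```text
[[ 0.6123 -0.0227  0.1405]
 [ 0.6123 -0.0227  0.1406]
 [ 0.6124 -0.0227  0.1406]
 [ 0.6123 -0.0227  0.1406]]
```

>>> servo_tool(
  rows=[
    {"tx": -0.8,"ty": -1,"tz": 0,"twist": 0},
    {"tx": -0.8,"ty": -1,"tz": -2.5,"twist": 0},
    {"tx": -0.8,"ty": -1,"tz": -5,"twist": 0},
    {"tx": -0.8,"ty": -1,"tz": -5,"twist": 0},
    {"tx": -0.8,"ty": -1,"tz": -5,"twist": 0},
  ],
)

```text
t: 6.4
tool_pos: [0.6114, -0.0237, 0.1353]
orientation: [[0.06, -0.0, -0.998], [0.998, 0.0, 0.06], [0.0, -1.0, 0.0]]
ft_force: [0.5, 0.3, -0.2]
finger_gap: 0.016
```

>>> servo_tool(
  rows=[
    {"tx": 0,"ty": 0,"tz": -1.5,"twist": 0},
    {"tx": 0,"ty": 0,"tz": -3,"twist": 0},
    {"tx": 0,"ty": 0,"tz": -3,"twist": 0},
    {"tx": 0,"ty": 0,"tz": -3,"twist": 0},
  ],
)

```text
t: 6.8
tool_pos: [0.6116, -0.0237, 0.1327]
orientation: [[0.06, 0.0, -0.998], [0.998, 0.0, 0.06], [0.0, -1.0, -0.0]]
ft_force: [-1.1, 0.7, 1.4]
finger_gap: 0.0153
```

>>> servo_tool(
  rows=[
    {"tx": 0,"ty": 0,"tz": -1,"twist": 0},
    {"tx": 0,"ty": 0,"tz": -2,"twist": 0},
    {"tx": 0,"ty": 0,"tz": -3,"twist": 0},
    {"tx": 0,"ty": 0,"tz": -3,"twist": 0},
    {"tx": 0,"ty": 0,"tz": -3,"twist": 0},
  ],
)

```text
t: 7.3
tool_pos: [0.6117, -0.0237, 0.1296]
orientation: [[0.06, 0.0, -0.998], [0.998, 0.0, 0.06], [0.0, -1.0, -0.0]]
ft_force: [-1.0, -0.3, 3.5]
finger_gap: 0.0159
```

>>> servo_tool(
  rows=[
    {"tx": 0,"ty": 0,"tz": -1,"twist": 0},
    {"tx": 0,"ty": 0,"tz": -1.5,"twist": 0},
    {"tx": 0,"ty": 0,"tz": -1.5,"twist": 0},
    {"tx": 0,"ty": 0,"tz": -1.5,"twist": 0},
  ],
)

```text
t: 7.7
tool_pos: [0.6116, -0.0237, 0.1281]
orientation: [[0.06, 0.0, -0.998], [0.998, 0.0, 0.06], [0.0, -1.0, -0.0]]
ft_force: [-0.1, -0.2, 3.1]
finger_gap: 0.0156
```

>>> servo_tool(
  rows=[
    {"tx": 0,"ty": 0,"tz": -0.5,"twist": 0},
    {"tx": 0,"ty": 0,"tz": -1,"twist": 0},
    {"tx": 0,"ty": 0,"tz": -1,"twist": 0},
    {"tx": 0,"ty": 0,"tz": -1,"twist": 0},
  ],
)

```text
t: 8.1
tool_pos: [0.6117, -0.0238, 0.1274]
orientation: [[0.06, 0.001, -0.998], [0.998, 0.0, 0.06], [0.0, -1.0, -0.001]]
ft_force: [-0.1, 0.6, 6.6]
finger_gap: 0.0158
```

```bash
python3 -c "
from h import *
L=[]
for i in range(6):
    get_image('side');s=read_state();L.append([*s['tool_pos'],*s['ft_force']])
print(np.round(np.mean(L,0),4))"
```

```text
[ 0.6117 -0.0237  0.1274 -0.5557 -0.0517  6.6941]
```

At 6.7 N the button is on its stop. Now the slide.

>>> servo_tool(
  rows=[
    {"tx": 0,"ty": -1,"tz": 0,"twist": 0},
    {"tx": 0,"ty": -2,"tz": 0,"twist": 0},
    {"tx": 0,"ty": -3,"tz": 0,"twist": 0},
    {"tx": 0,"ty": -4,"tz": 0,"twist": 0},
    {"tx": 0,"ty": -5,"tz": 0,"twist": 0},
    {"tx": 0,"ty": -6,"tz": 0,"twist": 0},
    {"tx": 0,"ty": -7,"tz": 0,"twist": 0},
    {"tx": 0,"ty": -8,"tz": 0,"twist": 0},
  ],
)

```text
t: 9.2
tool_pos: [0.6119, -0.0277, 0.1274]
orientation: [[0.058, 0.001, -0.998], [0.998, 0.005, 0.058], [0.005, -1.0, -0.0]]
ft_force: [-1.1, 6.3, 6.2]
finger_gap: 0.0161
```

>>> servo_tool(
  rows=[
    {"tx": 0,"ty": 0,"tz": 0,"twist": 0},
    {"tx": 0,"ty": 0,"tz": 0,"twist": 0},
  ],
)

```text
t: 9.4
tool_pos: [0.6118, -0.0279, 0.1274]
orientation: [[0.058, 0.001, -0.998], [0.998, 0.005, 0.058], [0.005, -1.0, -0.0]]
ft_force: [-1.1, 5.1, 6.0]
finger_gap: 0.016
```

```bash
python3 -c "
from h import *
L=[]
for i in range(4):
    get_image('side');s=read_state();L.append([*s['tool_pos'],*s['ft_force']])
print(np.round(np.mean(L,0),4))
a,b=load('side2')['pixels'],grab('side','side3')['pixels']
r=lambda p:cv2.resize(p[205:280,285:345],None,fx=6,fy=6,interpolation=cv2.INTER_CUBIC)
cv2.imwrite('pics/c4.png',np.hstack([r(a),r(b)]))"
```

```text
[ 0.6119 -0.0279  0.1274 -0.3566  4.8854  6.4715]
```

View pics/c4.png

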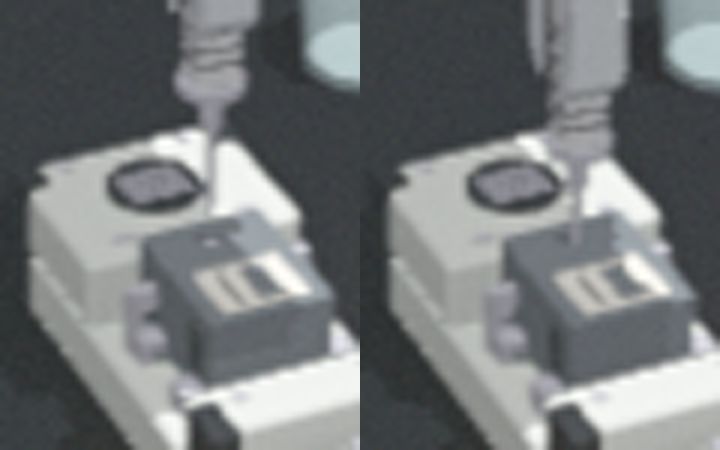

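The right half shows the pin in the recess at crop (577,240), while the pack hasn't visibly moved. The pin is only taking up clearance at about 5 N, so I push further.

>>> servo_tool(
  rows=[
    {"tx": 0,"ty": -1,"tz": 0,"twist": 0},
    {"tx": 0,"ty": -2,"tz": 0,"twist": 0},
    {"tx": 0,"ty": -3,"tz": 0,"twist": 0},
    {"tx": 0,"ty": -4,"tz": 0,"twist": 0},
    {"tx": 0,"ty": -4,"tz": 0,"twist": 0},
  ],
)

```text
t: 10.15
tool_pos: [0.612, -0.032, 0.1274]
orientation: [[0.059, 0.001, -0.998], [0.998, 0.005, 0.059], [0.005, -1.0, -0.001]]
ft_force: [-0.8, 5.6, 6.7]
finger_gap: 0.0159
```

Motion at constant force, so the pack is sliding. Continuing.

>>> servo_tool(
  rows=[
    {"tx": 0,"ty": -1,"tz": 0,"twist": 0},
    {"tx": 0,"ty": -2,"tz": 0,"twist": 0},
    {"tx": 0,"ty": -3,"tz": 0,"twist": 0},
    {"tx": 0,"ty": -4,"tz": 0,"twist": 0},
    {"tx": 0,"ty": -5,"tz": 0,"twist": 0},
    {"tx": 0,"ty": -6,"tz": 0,"twist": 0},
    {"tx": 0,"ty": -7,"tz": 0,"twist": 0},
    {"tx": 0,"ty": -7,"tz": 0,"twist": 0},
  ],
)

```text
t: 10.95
tool_pos: [0.6121, -0.0391, 0.1274]
orientation: [[0.059, 0.001, -0.998], [0.998, 0.005, 0.059], [0.005, -1.0, -0.001]]
ft_force: [-0.8, 5.6, 5.9]
finger_gap: 0.0158
```

>>> servo_tool(
  rows=[
    {"tx": 0,"ty": -1,"tz": 0,"twist": 0},
    {"tx": 0,"ty": -2,"tz": 0,"twist": 0},
    {"tx": 0,"ty": -3,"tz": 0,"twist": 0},
    {"tx": 0,"ty": -4,"tz": 0,"twist": 0},
    {"tx": 0,"ty": -5,"tz": 0,"twist": 0},
    {"tx": 0,"ty": -5,"tz": 0,"twist": 0},
  ],
)

```text
t: 11.55
tool_pos: [0.6121, -0.0424, 0.1274]
orientation: [[0.058, 0.001, -0.998], [0.998, 0.006, 0.058], [0.006, -1.0, -0.001]]
ft_force: [0.5, 7.6, 6.6]
finger_gap: 0.0158
```

>>> servo_tool(
  rows=[
    {"tx": 0,"ty": -2,"tz": 0,"twist": 0},
    {"tx": 0,"ty": -4,"tz": 0,"twist": 0},
    {"tx": 0,"ty": -4,"tz": 0,"twist": 0},
  ],
)

```text
t: 11.85
tool_pos: [0.6121, -0.0433, 0.1274]
orientation: [[0.057, 0.001, -0.998], [0.998, 0.01, 0.057], [0.01, -1.0, -0.0]]
ft_force: [-0.4, 10.8, 6.5]
finger_gap: 0.016
```

```bash
python3 -c "
from h import *
d=grab('side','side4')
cv2.imwrite('pics/c5.png',cv2.resize(d['pixels'][205:280,285:345],None,fx=6,fy=6,interpolation=cv2.INTER_CUBIC))
for s in (0,15):
    o=np.array([.6116,-.0434-s/1000,.062]); print(s,np.round(((proj(d,o+np.array([[-.023,.03,0],[-.023,-.03,0],[.023,-.03,0]]))+[.9,.4])-[285,205])*6).tolist())"
```

```text
0 [[139.0, 238.0], [210.0, 329.0], [333.0, 298.0]]
15 [[156.0, 260.0], [229.0, 353.0], [353.0, 321.0]]
```

View pics/c5.png

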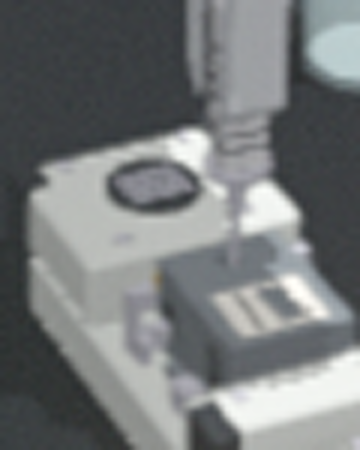

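The pack's corner is at (161,262) against (156,260) predicted for a 15 mm slide, and force rises without motion: it is at the stop. Relieving and lifting the pin out.

>>> servo_tool(
  rows=[
    {"tx": 0,"ty": 4,"tz": 0,"twist": 0},
    {"tx": 0,"ty": 8,"tz": 0,"twist": 0},
    {"tx": 0,"ty": 9,"tz": 3,"twist": 0},
    {"tx": 0,"ty": 10,"tz": 7,"twist": 0},
    {"tx": 0,"ty": 10,"tz": 16,"twist": 0},
    {"tx": 0,"ty": 10,"tz": 30,"twist": 0},
    {"tx": 0,"ty": 10,"tz": 45,"twist": 0},
    {"tx": 0,"ty": 10,"tz": 45,"twist": 0},
  ],
)

```text
t: 12.7
tool_pos: [0.6127, -0.0425, 0.1745]
orientation: [[0.061, 0.004, -0.998], [0.998, -0.001, 0.061], [-0.0, -1.0, -0.004]]
ft_force: [0.0, -0.4, -0.1]
finger_gap: 0.0157
```

>>> servo_tool(
  rows=[
    {"tx": -20,"ty": -42,"tz": 0,"twist": 0},
    {"tx": -40,"ty": -84,"tz": 0,"twist": 0},
    {"tx": -60,"ty": -126,"tz": 0,"twist": 0},
    {"tx": -80,"ty": -168,"tz": 0,"twist": 0},
    {"tx": -96,"ty": -200,"tz": 0,"twist": 0},
    {"tx": -104,"ty": -218,"tz": 0,"twist": 0},
    {"tx": -104,"ty": -218,"tz": -10,"twist": 0},
    {"tx": -104,"ty": -218,"tz": -20,"twist": 0},
  ],
)

```text
t: 13.5
tool_pos: [0.5075, -0.2591, 0.1512]
orientation: [[0.061, 0.0, -0.998], [0.998, 0.001, 0.061], [0.001, -1.0, -0.0]]
ft_force: [0.4, -0.1, -0.3]
finger_gap: 0.0158
```

```bash
python3 -c "
from h import *
L=[]
for i in range(4):
    d=grab('side','side5');s=read_state();L.append(s['tool_pos'])
p=np.mean(L[1:],0);print(np.round(p,4))
print(np.round((proj(d,[p-[0,0,.0757],[.5091,-.2602,.060],[.5091,-.2602,.127]])-[280,250])*6))
cv2.imwrite('pics/c6.png',cv2.resize(d['pixels'][250:350,280:370],None,fx=6,fy=6,interpolation=cv2.INTER_CUBIC))"
```

```text
[ 0.5074 -0.2573  0.1506]
[[242. 432.]
 [251. 476.]
 [253. 292.]]
```

View pics/c6.png

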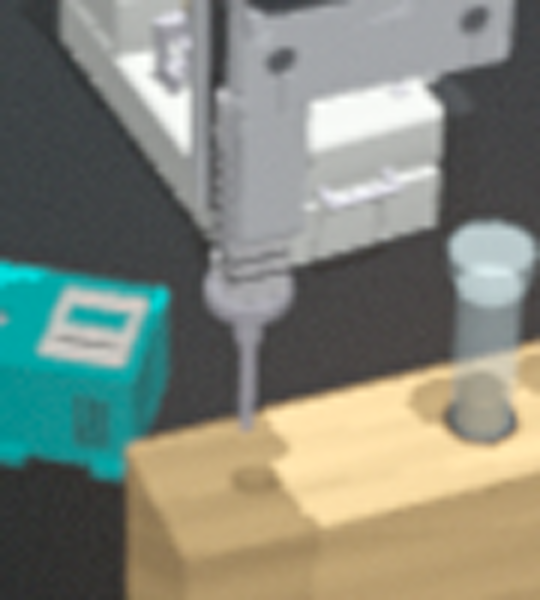

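The tip is at (247,428), with the hole below at (254,478), consistent with a 1–4 mm shift to the hole. Correcting and inserting.

>>> servo_tool(
  rows=[
    {"tx": 1.3,"ty": -3.4,"tz": 0,"twist": 0},
    {"tx": 1.3,"ty": -3.4,"tz": 0,"twist": 0},
    {"tx": 1.3,"ty": -3.4,"tz": -10,"twist": 0},
    {"tx": 1.3,"ty": -3.4,"tz": -20,"twist": 0},
    {"tx": 1.3,"ty": -3.4,"tz": -30,"twist": 0},
    {"tx": 1.3,"ty": -3.4,"tz": -40,"twist": 0},
    {"tx": 1.3,"ty": -3.4,"tz": -50,"twist": 0},
    {"tx": 1.3,"ty": -3.4,"tz": -58,"twist": 0},
  ],
)

```text
t: 14.5
tool_pos: [0.5084, -0.2629, 0.0927]
orientation: [[0.06, -0.001, -0.998], [0.998, 0.0, 0.06], [0.0, -1.0, 0.001]]
ft_force: [-0.8, -0.4, -0.1]
finger_gap: 0.0158
```

>>> servo_tool(
  rows=[
    {"tx": 0,"ty": 0,"tz": -1,"twist": 0},
    {"tx": 0,"ty": 0,"tz": -2,"twist": 0},
    {"tx": 0,"ty": 0,"tz": -3,"twist": 0},
    {"tx": 0,"ty": 0,"tz": -3,"twist": 0},
  ],
)

```text
t: 14.9
tool_pos: [0.509, -0.2632, 0.0913]
orientation: [[0.06, 0.001, -0.998], [0.998, -0.0, 0.06], [-0.0, -1.0, -0.001]]
ft_force: [-0.4, -0.3, -0.9]
finger_gap: 0.0157
```

>>> servo_tool(
  rows=[
    {"tx": 0,"ty": 2.2,"tz": 0,"twist": 0},
    {"tx": 0,"ty": 2.2,"tz": -1,"twist": 0},
    {"tx": 0,"ty": 2.2,"tz": -2,"twist": 0},
    {"tx": 0,"ty": 2.2,"tz": -3,"twist": 0},
    {"tx": 0,"ty": 2.2,"tz": -3,"twist": 0},
    {"tx": 0,"ty": 2.2,"tz": -3,"twist": 0},
  ],
)

```text
t: 15.5
tool_pos: [0.5087, -0.261, 0.0879]
orientation: [[0.06, -0.0, -0.998], [0.998, 0.0, 0.06], [0.0, -1.0, 0.0]]
ft_force: [0.2, -1.3, -1.0]
finger_gap: 0.0155
```

>>> servo_tool(
  rows=[
    {"tx": 0,"ty": 0,"tz": -0.7,"twist": 0},
    {"tx": 0,"ty": 0,"tz": -1.5,"twist": 0},
    {"tx": 0,"ty": 0,"tz": -1.5,"twist": 0},
    {"tx": 0,"ty": 0,"tz": -1.5,"twist": 0},
  ],
)

```text
t: 15.9
tool_pos: [0.5089, -0.261, 0.0874]
orientation: [[0.06, 0.0, -0.998], [0.998, -0.0, 0.06], [-0.0, -1.0, -0.0]]
ft_force: [-1.8, 2.1, 7.6]
finger_gap: 0.016
```

Seated on the collar (7.6 N at the original height). Releasing and rising.

>>> servo_tool(
  rows=[
    {"tx": 0,"ty": 0,"tz": 1,"twist": 0},
    {"tx": 0,"ty": 0,"tz": 1,"twist": 0},
    {"tx": 0,"ty": 0,"tz": 1,"twist": 0},
    {"tx": 0,"ty": 0,"tz": 1,"twist": 0},
  ],
  hand=50,
)

```text
t: 16.3
tool_pos: [0.5087, -0.2609, 0.0873]
orientation: [[0.06, -0.0, -0.998], [0.998, 0.0, 0.06], [0.0, -1.0, 0.0]]
ft_force: [-0.2, -0.3, 0.1]
finger_gap: 0.0443
```

>>> servo_tool(
  rows=[
    {"tx": 0,"ty": 0,"tz": 30,"twist": 0},
    {"tx": 0,"ty": 0,"tz": 75,"twist": 0},
    {"tx": 0,"ty": 0,"tz": 85,"twist": 0},
    {"tx": 20,"ty": 43,"tz": 85,"twist": -8},
    {"tx": 40,"ty": 86,"tz": 85,"twist": -16},
    {"tx": 60,"ty": 129,"tz": 85,"twist": -24},
    {"tx": 80,"ty": 172,"tz": 85,"twist": -32},
    {"tx": 100,"ty": 200,"tz": 85,"twist": -40},
  ],
  hand=80,
)

```text
t: 17.1
tool_pos: [0.6091, -0.0564, 0.1718]
orientation: [[0.689, -0.001, -0.724], [0.724, 0.002, 0.689], [0.001, -1.0, 0.002]]
ft_force: [0.3, 0.3, 0.2]
finger_gap: 0.0796
```

>>> servo_tool(
  rows=[
    {"tx": 2.5,"ty": -2.5,"tz": 0,"twist": -46},
    {"tx": 2.5,"ty": -2.5,"tz": 0,"twist": -46},
    {"tx": 2.5,"ty": -2.5,"tz": 0,"twist": -46},
    {"tx": 2.5,"ty": -2.5,"tz": 0,"twist": -46},
    {"tx": 2.5,"ty": -2.5,"tz": 0,"twist": -46},
    {"tx": 2.5,"ty": -2.5,"tz": 0,"twist": -46},
    {"tx": 2.5,"ty": -2.5,"tz": -40,"twist": -46},
    {"tx": 2.5,"ty": -2.5,"tz": -80,"twist": -46},
  ],
)

```text
t: 17.9
tool_pos: [0.6122, -0.0633, 0.0921]
orientation: [[1.0, 0.003, -0.01], [0.01, -0.0, 1.0], [0.003, -1.0, -0.0]]
ft_force: [-0.3, 0.1, -0.4]
finger_gap: 0.0799
```

```bash
python3 -c "
from h import *
d=grab('side','side6');print(read_state()['tool_pos'],read_state()['orientation'][:,0])
cv2.imwrite('pics/c7.png',cv2.resize(d['pixels'][200:350,270:390],None,fx=5,fy=5,interpolation=cv2.INTER_CUBIC)[:600])"
```

```text
[ 0.60673869 -0.06223546  0.08485548] [ 0.99989761  0.01025046 -0.00998458]
```

View pics/c7.png

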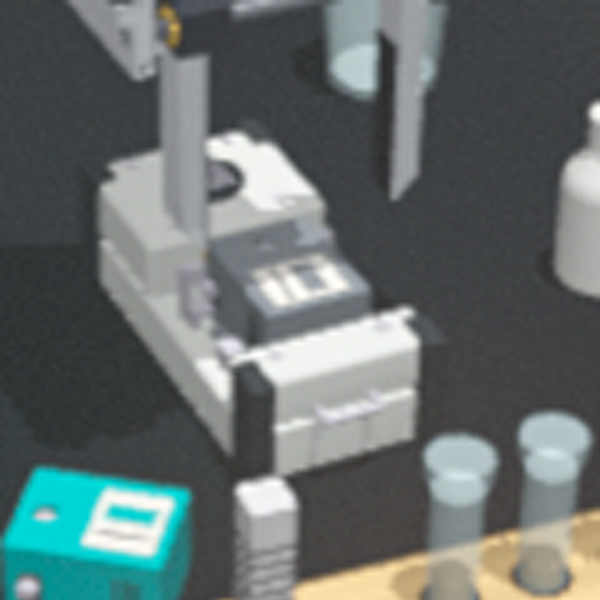

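The tool stands in the rack at (265,530). The pack sits back from the head, and the fingers straddle it. I'll let it settle and trim.

>>> servo_tool(
  rows=[
    {"tx": 0,"ty": 1,"tz": -5,"twist": 0},
    {"tx": 0,"ty": 1,"tz": -5,"twist": 0},
    {"tx": 0,"ty": 1,"tz": -5,"twist": 0},
  ],
)

```text
t: 18.25
tool_pos: [0.6126, -0.0628, 0.0892]
orientation: [[1.0, 0.003, -0.01], [0.01, -0.0, 1.0], [0.003, -1.0, -0.0]]
ft_force: [0.3, 0.4, -0.2]
finger_gap: 0.0801
```

>>> servo_tool(
  rows=[
    {"tx": -1,"ty": 3.5,"tz": -5,"twist": 0},
    {"tx": -1,"ty": 3.5,"tz": -15,"twist": 0},
    {"tx": -1,"ty": 3.5,"tz": -25,"twist": 0},
    {"tx": -1,"ty": 3.5,"tz": -35,"twist": 0},
    {"tx": -1,"ty": 3.5,"tz": -40,"twist": 0},
    {"tx": -1,"ty": 3.5,"tz": -40,"twist": 0},
  ],
  hand=72,
)

```text
t: 18.85
tool_pos: [0.6094, -0.059, 0.0462]
orientation: [[1.0, -0.002, -0.009], [0.009, 0.0, 1.0], [-0.002, -1.0, 0.0]]
ft_force: [-0.5, -0.0, -0.1]
finger_gap: 0.0719
```

>>> servo_tool(
  rows=[
    {"tx": 0,"ty": 0,"tz": -3,"twist": 0},
    {"tx": 0,"ty": 0,"tz": -6,"twist": 0},
    {"tx": 0,"ty": 0,"tz": -6,"twist": 0},
  ],
)

```text
t: 19.15
tool_pos: [0.6101, -0.0589, 0.0413]
orientation: [[1.0, -0.0, -0.01], [0.01, 0.0, 1.0], [-0.0, -1.0, 0.0]]
ft_force: [0.8, -0.6, 0.3]
finger_gap: 0.0724
```

>>> servo_tool(
  rows=[
    {"tx": 1,"ty": 0,"tz": 0,"twist": 0},
    {"tx": 1,"ty": 0,"tz": 0,"twist": 0},
    {"tx": 1,"ty": 0,"tz": 0,"twist": 0},
    {"tx": 1,"ty": 0,"tz": 0,"twist": 0},
    {"tx": 1,"ty": 0,"tz": 0,"twist": 0},
    {"tx": 1,"ty": 0,"tz": 0,"twist": 0},
  ],
  hand=30,
)

```text
t: 19.75
tool_pos: [0.6118, -0.059, 0.0417]
orientation: [[1.0, 0.001, -0.01], [0.01, -0.0, 1.0], [0.001, -1.0, -0.0]]
ft_force: [1.7, 0.2, -0.2]
finger_gap: 0.0459
```

>>> servo_tool(
  rows=[
    {"tx": 0,"ty": 0,"tz": 2,"twist": 0},
    {"tx": 0,"ty": 0,"tz": 4,"twist": 0},
    {"tx": 0,"ty": 0,"tz": 6,"twist": 0},
    {"tx": 0,"ty": 0,"tz": 8,"twist": 0},
  ],
)

```text
t: 20.15
tool_pos: [0.6118, -0.0588, 0.0497]
orientation: [[1.0, 0.001, -0.01], [0.01, -0.0, 1.0], [0.001, -1.0, -0.0]]
ft_force: [3.3, -0.3, -3.1]
finger_gap: 0.0456
```

>>> servo_tool(
  rows=[
    {"tx": 0,"ty": 0,"tz": 30,"twist": 0},
    {"tx": 0,"ty": 0,"tz": 65,"twist": 0},
    {"tx": 0,"ty": 0,"tz": 65,"twist": 0},
    {"tx": -3,"ty": 45,"tz": 65,"twist": -4},
    {"tx": -6,"ty": 90,"tz": 65,"twist": -8},
    {"tx": -9,"ty": 135,"tz": 65,"twist": -12},
    {"tx": -12,"ty": 180,"tz": 65,"twist": -13.4},
    {"tx": -12,"ty": 199,"tz": 65,"twist": -13.4},
  ],
)

```text
t: 20.95
tool_pos: [0.5959, 0.1465, 0.1128]
orientation: [[0.976, -0.006, 0.217], [-0.217, 0.003, 0.976], [-0.006, -1.0, 0.002]]
ft_force: [0.8, -0.4, -1.9]
finger_gap: 0.0456
```

```bash
python3 -c "
from h import *
s=read_state();print(s['tool_pos'],s['finger_gap'],s['ft_force'])
d=grab('side','side7');t=grab('top','top7')
a=cv2.resize(d['pixels'][140:320,200:400],None,fx=2,fy=2);b=t['pixels'][120:480,80:480]
cv2.imwrite('pics/c8.png',np.hstack([a,b]))"
```

```text
[0.59593342 0.14652362 0.11276459] 0.04562592325323169 [ 0.84468924 -0.38116465 -1.93862405]
```

View pics/c8.png

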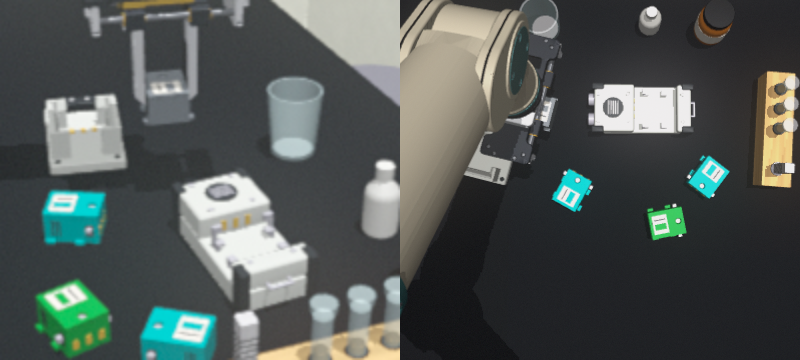

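The pack hangs level in the grip at (167,95) over clear bench, and the meter's shelf is empty. That makes 11 pictures, so I keep the last for the end. Lowering to the bench.

>>> servo_tool(
  rows=[
    {"tx": 0,"ty": 0,"tz": -30,"twist": 0},
    {"tx": 0,"ty": 0,"tz": -60,"twist": 0},
    {"tx": 0,"ty": 0,"tz": -80,"twist": 0},
    {"tx": 0,"ty": 0,"tz": -90,"twist": 0},
    {"tx": 0,"ty": 0,"tz": -93,"twist": 0},
    {"tx": 0,"ty": 0,"tz": -93,"twist": 0},
    {"tx": 0,"ty": 0,"tz": -93,"twist": 0},
  ],
)

```text
t: 21.75
tool_pos: [0.6, 0.1397, 0.0225]
orientation: [[0.975, 0.002, 0.223], [-0.223, 0.0, 0.975], [0.001, -1.0, 0.001]]
ft_force: [0.5, -0.5, -1.9]
finger_gap: 0.0455
```

>>> servo_tool(
  rows=[
    {"tx": 0,"ty": 0,"tz": -2,"twist": 0},
    {"tx": 0,"ty": 0,"tz": -4,"twist": 0},
    {"tx": 0,"ty": 0,"tz": -6,"twist": 0},
    {"tx": 0,"ty": 0,"tz": -7.5,"twist": 0},
    {"tx": 0,"ty": 0,"tz": -7.5,"twist": 0},
    {"tx": 0,"ty": 0,"tz": -7.5,"twist": 0},
  ],
)

```text
t: 22.35
tool_pos: [0.5997, 0.1401, 0.0158]
orientation: [[0.975, 0.001, 0.222], [-0.222, 0.001, 0.975], [0.001, -1.0, 0.001]]
ft_force: [-2.1, -0.5, 11.5]
finger_gap: 0.0459
```

>>> servo_tool(
  rows=[
    {"tx": 0,"ty": 0,"tz": 1,"twist": 0},
    {"tx": 0,"ty": 0,"tz": 1,"twist": 0},
    {"tx": 0,"ty": 0,"tz": 1,"twist": 0},
    {"tx": 0,"ty": 0,"tz": 1,"twist": 0},
    {"tx": 0,"ty": 0,"tz": 25,"twist": 0},
    {"tx": 0,"ty": 0,"tz": 60,"twist": 0},
    {"tx": 0,"ty": 0,"tz": 60,"twist": 8},
    {"tx": 0,"ty": 0,"tz": 60,"twist": 16},
  ],
  hand=70,
)

```text
t: 23.15
tool_pos: [0.6, 0.1403, 0.075]
orientation: [[0.998, 0.002, -0.061], [0.061, 0.0, 0.998], [0.002, -1.0, -0.0]]
ft_force: [0.1, 0.3, -0.6]
finger_gap: 0.0699
```

>>> servo_tool(
  rows=[
    {"tx": 0,"ty": 0,"tz": 0,"twist": 74},
    {"tx": 0,"ty": 0,"tz": 0,"twist": 74},
    {"tx": 0,"ty": 0,"tz": 0,"twist": 74},
    {"tx": 0,"ty": 0,"tz": 0,"twist": 74},
    {"tx": 0,"ty": 0,"tz": 0,"twist": 74},
    {"tx": 0,"ty": 0,"tz": 0,"twist": 74},
    {"tx": 0,"ty": 0,"tz": 0,"twist": 74},
    {"tx": 0,"ty": 0,"tz": 0,"twist": 74},
  ],
  hand=85,
)

```text
t: 23.95
tool_pos: [0.5992, 0.1399, 0.0738]
orientation: [[0.305, -0.0, -0.952], [0.952, -0.0, 0.305], [-0.0, -1.0, 0.0]]
ft_force: [-1.1, -0.5, -0.3]
finger_gap: 0.0851
```

>>> servo_tool(
  rows=[
    {"tx": 0.5,"ty": 0,"tz": 0,"twist": 5},
    {"tx": 0.5,"ty": 0,"tz": -20,"twist": 5},
    {"tx": 0.5,"ty": 0,"tz": -40,"twist": 5},
    {"tx": 0.5,"ty": 0,"tz": -55,"twist": 5},
    {"tx": 0.5,"ty": 0,"tz": -61,"twist": 5},
    {"tx": 0.5,"ty": 0,"tz": -61,"twist": 5},
    {"tx": 0.5,"ty": 0,"tz": -61,"twist": 5},
  ],
)

```text
t: 24.65
tool_pos: [0.6002, 0.1401, 0.0134]
orientation: [[0.227, 0.001, -0.974], [0.974, 0.0, 0.227], [0.0, -1.0, -0.001]]
ft_force: [0.0, -0.7, 0.3]
finger_gap: 0.0851
```

>>> servo_tool(
  rows=[
    {"tx": 0,"ty": 0,"tz": 0,"twist": 0},
    {"tx": 0,"ty": 0,"tz": 0,"twist": 0},
    {"tx": 0,"ty": 0,"tz": 0,"twist": 0},
    {"tx": 0,"ty": 0,"tz": 0,"twist": 0},
    {"tx": 0,"ty": 0,"tz": 0,"twist": 0},
    {"tx": 0,"ty": 0,"tz": 0,"twist": 0},
  ],
  hand=45,
)

```text
t: 25.25
tool_pos: [0.6001, 0.1403, 0.0134]
orientation: [[0.227, 0.001, -0.974], [0.974, 0.0, 0.227], [0.001, -1.0, -0.001]]
ft_force: [-0.3, 0.5, 4.3]
finger_gap: 0.0596
```

>>> servo_tool(
  rows=[
    {"tx": 0,"ty": 0,"tz": 30,"twist": 0},
    {"tx": 0,"ty": 0,"tz": 77,"twist": 0},
    {"tx": 0,"ty": 0,"tz": 77,"twist": 0},
    {"tx": -15,"ty": 25,"tz": 77,"twist": 0},
    {"tx": -35,"ty": 60,"tz": 77,"twist": 0},
    {"tx": -55,"ty": 95,"tz": 77,"twist": 0},
    {"tx": -71,"ty": 121,"tz": 77,"twist": 0},
    {"tx": -71,"ty": 121,"tz": 77,"twist": 0},
  ],
)

```text
t: 26.05
tool_pos: [0.5243, 0.2668, 0.0888]
orientation: [[0.218, -0.004, -0.976], [0.976, 0.002, 0.218], [0.001, -1.0, 0.005]]
ft_force: [0.8, 0.9, -3.0]
finger_gap: 0.0596
```

```bash
python3 -c "
from h import *
L=[]
for i in range(3):
    get_image('side');s=read_state();L.append(s['tool_pos'])
print(np.round(L,4),s['finger_gap'],np.round(s['ft_force'],1))
t=load('top0');p=t['pixels'][225:315,95:210]
# deck: white mask, edges in world at z=.014, expressed in charger frame of fit
g=p.max(2);m=(g>110).astype(np.uint8)
m=cv2.morphologyEx(m,cv2.MORPH_CLOSE,np.ones((5,5)))
c=max(cv2.findContours(m,0,2)[0],key=cv2.contourArea)[:,0]+[95,225]
W=np.array([atz(t,q,.014)[:2] for q in c.astype(float)])
a=np.radians(77.2);u=np.array([np.cos(a),np.sin(a)]);v=np.array([-u[1],u[0]])
q=(W-[.5294,.2614])*1000;X,Y=q@u,q@v
for n,A,B in(('-x',-X,Y),('+y',Y,X),('-y',-Y,X)):
    k=(A>A.max()-6)&(abs(B)<45)
    pf=np.polyfit(B[k],A[k],1);print(n,'edge at',round(pf[1],1),'slope deg',round(np.degrees(np.arctan(pf[0])),2),k.sum())
"
```

```text
[[0.5263 0.2636 0.0889]
 [0.5278 0.2612 0.0891]
 [0.5288 0.2599 0.0893]] 0.05962240112005686 [ 0.8 -0.1 -2.3]
-x edge at 56.3 slope deg -0.62 29
+y edge at 44.5 slope deg -0.51 25
-y edge at 45.7 slope deg 0.6 25
```

Edges give the charger's yaw as about 76.6°, with its centre within 1 mm of the fit. Trimming and checking.

>>> servo_tool(
  rows=[
    {"tx": 0,"ty": 0,"tz": 0,"twist": -0.4},
    {"tx": 0,"ty": 0,"tz": 0,"twist": -0.4},
    {"tx": 0,"ty": 0,"tz": -10,"twist": -0.4},
    {"tx": 0,"ty": 0,"tz": -15,"twist": -0.4},
    {"tx": 0,"ty": 0,"tz": -15,"twist": -0.4},
    {"tx": 0,"ty": 0,"tz": -15,"twist": -0.4},
  ],
)

```text
t: 26.8
tool_pos: [0.5286, 0.2609, 0.0746]
orientation: [[0.233, -0.001, -0.972], [0.972, -0.0, 0.233], [-0.0, -1.0, 0.001]]
ft_force: [-0.5, 0.4, -1.7]
finger_gap: 0.0598
```

>>> servo_tool(
  rows=[
    {"tx": 0.7,"ty": 0.3,"tz": -5,"twist": 0},
    {"tx": 0.7,"ty": 0.3,"tz": -10,"twist": 0},
    {"tx": 0.7,"ty": 0.3,"tz": -15,"twist": 0},
    {"tx": 0.7,"ty": 0.3,"tz": -20,"twist": 0},
    {"tx": 0.7,"ty": 0.3,"tz": -20,"twist": 0},
    {"tx": 0.7,"ty": 0.3,"tz": -20,"twist": 0},
  ],
)

```text
t: 27.4
tool_pos: [0.5293, 0.2613, 0.0548]
orientation: [[0.233, -0.0, -0.972], [0.972, -0.0, 0.233], [-0.0, -1.0, 0.0]]
ft_force: [0.9, 0.2, -2.5]
finger_gap: 0.0597
```

No contact with the bottom at 41 mm, inside the cheeks. Continuing slowly.

>>> servo_tool(
  rows=[
    {"tx": 0,"ty": 0,"tz": -3,"twist": 0},
    {"tx": 0,"ty": 0,"tz": -6,"twist": 0},
    {"tx": 0,"ty": 0,"tz": -9,"twist": 0},
    {"tx": 0,"ty": 0,"tz": -12,"twist": 0},
    {"tx": 0,"ty": 0,"tz": -12,"twist": 0},
  ],
)

```text
t: 27.9
tool_pos: [0.5291, 0.2612, 0.0425]
orientation: [[0.233, -0.001, -0.972], [0.972, -0.0, 0.233], [-0.001, -1.0, 0.001]]
ft_force: [0.4, -0.6, -2.0]
finger_gap: 0.0596
```

>>> servo_tool(
  rows=[
    {"tx": 0,"ty": 0,"tz": -3,"twist": 0},
    {"tx": 0,"ty": 0,"tz": -6,"twist": 0},
    {"tx": 0,"ty": 0,"tz": -9,"twist": 0},
    {"tx": 0,"ty": 0,"tz": -12,"twist": 0},
    {"tx": 0,"ty": 0,"tz": -12,"twist": 0},
  ],
)

```text
t: 28.4
tool_pos: [0.5291, 0.2612, 0.0304]
orientation: [[0.233, -0.001, -0.972], [0.972, -0.0, 0.233], [-0.001, -1.0, 0.001]]
ft_force: [0.4, -0.2, -2.4]
finger_gap: 0.0599
```

>>> servo_tool(
  rows=[
    {"tx": 0,"ty": 0,"tz": -1,"twist": 0},
    {"tx": 0,"ty": 0,"tz": -2,"twist": 0},
    {"tx": 0,"ty": 0,"tz": -3,"twist": 0},
    {"tx": 0,"ty": 0,"tz": -4,"twist": 0},
    {"tx": 0,"ty": 0,"tz": -4,"twist": 0},
  ],
)

```text
t: 28.9
tool_pos: [0.5295, 0.2614, 0.0274]
orientation: [[0.233, 0.0, -0.972], [0.972, 0.0, 0.233], [0.0, -1.0, -0.0]]
ft_force: [-2.0, 0.3, 3.2]
finger_gap: 0.0593
```

Contact at 27.4 mm, exactly the floor height. A small extra press to be sure, then release.

>>> servo_tool(
  rows=[
    {"tx": 0,"ty": 0,"tz": -1.5,"twist": 0},
    {"tx": 0,"ty": 0,"tz": -1.5,"twist": 0},
    {"tx": 0,"ty": 0,"tz": -1.5,"twist": 0},
  ],
)

```text
t: 29.2
tool_pos: [0.5295, 0.2614, 0.0274]
orientation: [[0.233, 0.0, -0.972], [0.972, 0.0, 0.233], [0.0, -1.0, -0.0]]
ft_force: [-4.0, -1.6, 14.5]
finger_gap: 0.0597
```

>>> servo_tool(
  rows=[
    {"tx": 0,"ty": 0,"tz": 1.5,"twist": 0},
    {"tx": 0,"ty": 0,"tz": 1.5,"twist": 0},
    {"tx": 0,"ty": 0,"tz": 1.5,"twist": 0},
    {"tx": 0,"ty": 0,"tz": 1.5,"twist": 0},
    {"tx": 0,"ty": 0,"tz": 1.5,"twist": 0},
  ],
  hand=72,
)

```text
t: 29.7
tool_pos: [0.5294, 0.2613, 0.0267]
orientation: [[0.233, -0.0, -0.972], [0.972, -0.0, 0.233], [-0.0, -1.0, 0.0]]
ft_force: [0.3, 0.2, -1.1]
finger_gap: 0.0721
```

>>> servo_tool(
  rows=[
    {"tx": 0,"ty": 0,"tz": 15,"twist": 0},
    {"tx": 0,"ty": 0,"tz": 40,"twist": 0},
    {"tx": 0,"ty": 0,"tz": 80,"twist": 0},
    {"tx": 0,"ty": 0,"tz": 120,"twist": 0},
    {"tx": 0,"ty": 0,"tz": 170,"twist": 0},
    {"tx": -40,"ty": 30,"tz": 180,"twist": 0},
    {"tx": -80,"ty": 60,"tz": 180,"twist": 0},
    {"tx": -110,"ty": 100,"tz": 180,"twist": 0},
  ],
)

```text
t: 30.5
tool_pos: [0.4186, 0.3603, 0.2091]
orientation: [[0.236, 0.001, -0.972], [0.972, 0.001, 0.236], [0.001, -1.0, -0.001]]
ft_force: [0.8, 0.8, -0.2]
finger_gap: 0.072
```

>>> servo_tool(
  rows=[
    {"tx": -30,"ty": 40,"tz": 0,"twist": 0},
    {"tx": -60,"ty": 80,"tz": 0,"twist": 0},
    {"tx": -90,"ty": 120,"tz": 0,"twist": 0},
    {"tx": -120,"ty": 160,"tz": 0,"twist": 0},
    {"tx": -140,"ty": 200,"tz": 0,"twist": 0},
    {"tx": -150,"ty": 230,"tz": 0,"twist": 0},
    {"tx": -150,"ty": 230,"tz": 0,"twist": 0},
  ],
)

```text
t: 31.2
tool_pos: [0.2656, 0.5954, 0.2075]
orientation: [[0.226, -0.002, -0.974], [0.974, 0.004, 0.226], [0.003, -1.0, 0.003]]
ft_force: [0.6, -0.1, -0.3]
finger_gap: 0.0717
```

```bash
python3 -c "
from h import *
s=read_state();print(s['t'],s['tool_pos'])
d=grab('side','side9');t=grab('top','top9')
r=lambda p,x0,y0,x1,y1,f:cv2.resize(p[y0:y1,x0:x1],None,fx=f,fy=f,interpolation=cv2.INTER_CUBIC)
W=np.zeros((600,800,3),np.uint8)
def put(a,x,y):
    a=a[:600-y,:800-x];W[y:y+a.shape[0],x:x+a.shape[1]]=a
put(r(t['pixels'],95,110,495,350,1),0,360)
put(r(t['pixels'],100,225,210,310,4),0,0)
put(r(d['pixels'],210,175,280,235,5),445,0)
put(r(d['pixels'],290,270,430,365,2.8),405,330)
cv2.imwrite('pics/c9.png',W)"
```

```text
31.2 [0.26559877 0.59543367 0.2075362 ]
```

View pics/c9.png

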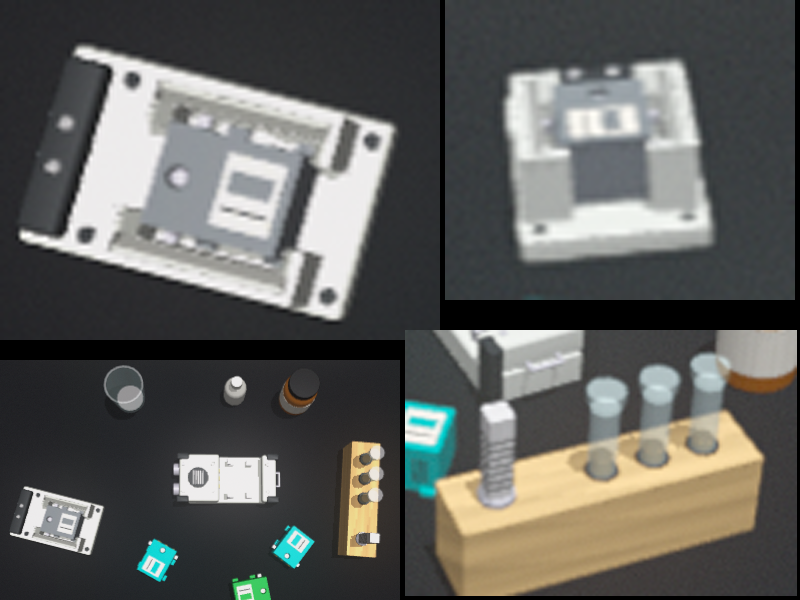

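The pack sits level in the well, flush with the cheeks, with its recess (contact) end towards the lamps at (178,177). The tool stands in its hole with the collar on the rack, and the beaker, bottles and look-alikes are undisturbed. Handing in.

```bash
python3 -c "
from plant import *
print(finish_job())"
```

```text
the job is handed in; nothing more can be done
None
```

The battery pack is in the charger's well, contact end towards the lamps, and the job was handed in at about 31 s of the 72 s allowed.

**What I did:**
1. I held the catch on its stop at about 6.5 N with the pin tool and slid the pack about 15 mm, to the tail block.
2. I stood the tool back in its hole.
3. I lifted the pack by its sides, set it on clear bench, gripped it again by its ends and lowered it into the well.
4. I let go only after contact at exactly the floor height, with a 14.5 N press that moved it no further.

**Last checks:**
- The pack lies level, flush with the cheeks.
- The tool stands with its collar on the rack.
- The beaker, bottles and look-alikes are where they were, and the arm is clear.
- None of the checks failed. The camera fits and the arm's own readings disagreed by 1 to 2 mm at most. In the side picture the tool tip looked about 2 mm high in the grip before going back in, but it seated at its original height.

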